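# Close up the trim fixture

### The job

Get the trim fixture ready to run: push the carriage with the bright trim frame fully home against its end stop, then turn the bar knob so that the clamp arm swings right across behind the carriage to its stop, and only then lower the open guard gently until it is fully down on its rest posts. Nothing may slam, and leave the bin, bottle and screwdriver around it where they are.

Things in the scene. Friction and masses are not known exactly. Their poses are not given: they have to be found in the camera images.
- fixture: Fixed aluminium base plate. Frame: x from its front to its hinge side, y along the guide rails towards the end stop, z up; origin on the table, midway between the rails. 'F(x,y,z)' below means mm in this frame. Plate x -110 to 120, y -250 to 140, top z 12. Rails x -64 to -52 and 52 to 64, tops z 24. Hinge blocks at x 100, y -72 and 142, 16 wide, tops z 88.
- end_stop (a point): Point on the carriage-side face of the dark fixed end stop block, F(0,80,20). The block is 128 mm wide (x), 18 mm thick, top z 46. Axes as the fixture.
- carriage: Loose grey plate 100 (x) x 200 (y) x 16 mm, about 0.35 kg, on the base plate between the rails (2 mm play a side), axes as the fixture. Origin: centre of its underside. Starts 50 to 90 mm short of home; home, against the end stop, the origin is at F(0,-20,12). A bright trim frame 68 x 104 mm is fixed on it, to 26 mm above the underside.
- push_face (a point): Point on the outer face of the aluminium push block standing on the carriage's -y end, 100 mm to -y of the carriage origin and 35 mm above it; F(0,-120,47) when home. The block is 70 mm wide (x), 14 thick, top at F z 62. Push it towards the fixture's +y; 2 to 6 N slides it; keep under 0.15 m/s. Axes as the carriage.
- clamp (a joint): Turn of the clamp, rad, anticlockwise from above. 0: arm points along the fixture's -y, clear of the carriage. 1.45: hard stop, arm across the path towards +x, 4 mm behind a carriage that is home (one further out is in its way). Starts 0 to 0.3, stays where left, needs 0.06 N m.
- clamp_grip (a point): On the clamp's upright axis, F(-85,-130,76), inside its black bar knob: bar 52 long, 14 wide, z 59 to 89, lying along the clamp arm. This point turns with the clamp: its y runs along the bar, x across it. The steel arm below is 12 mm wide, F z 28 to 36, and reaches 76 mm from the axis.
- guard (a joint): Angle of the guard, rad: 0 fully down on the rest posts, 1.5 fully open, nearly upright. Starts 1.25 to 1.45. A friction hinge (0.7 N m) holds it at any angle: it neither falls nor springs back and moves only while pushed (1 to 7 N at the front bar). Gentle: at every moment of the last part under 0.5 rad/s (85 mm/s at the bar).
- guard_hinge (a point): Fixed point at the middle of the guard's hinge axis, F(100,35,75). The axis runs along the fixture's y. Axes as the fixture.
- guard_press (a point): Push point on the guard's outer face, mid front bar (40 mm wide). Guard: grey frame with clear window, 10 thick, 180 wide (y), reaching 190 from the hinge, lip 23 down at its front edge. At angle a the point is at hinge + (-170 cos a + 5 sin a, 0, 170 sin a + 5 cos a) mm, fixture axes. Its z is the outward normal: up when down, towards fixture +x and the far side when open.
- rest_post (a point): Top of one of two thin posts (14 mm wide, rubber tops) on which the guard's front bar comes to rest, F(-75,-35,70); the other is at F(-75,105,70). Axes as the fixture.
- bolt_bin: Loose open blue plastic bin, 100 x 110 x 60 mm, standing beyond the end-stop end of the base plate. Origin at the centre of its underside. Leave alone.
- oil_bottle: Loose white bottle, 48 mm across, 110 mm tall, standing off the front corner at the end-stop end. Origin at the centre of its underside. Leave alone.
- screwdriver: Loose red-handled screwdriver, about 190 mm long and 26 mm thick, lying on the table in front of the fixture, roughly along its y. Origin on the table near its middle. Leave alone.
There are look-alikes about, which are no part of the job. Of the things that look like the carriage, the middle-sized one is meant.

How it is judged:
By the outcome, as a careful person would: the job done as asked, in the order asked, and still so for the second after the job is handed in, with the robot touching nothing.
It also fails if it takes over 69 s, if anything falls off the work surface, if the arm or the gripper's body presses on something with over 40 N, if the wrist force passes 120 N, or if a joint passes its speed limit or range.

### The arm

A 6-joint arm with a two-finger parallel gripper is mounted at the origin on the work surface. World frame = base frame: x ahead of the robot, y to its left, z up, the work surface at z = 0. Lengths are in m, angles in rad, forces in N, time in s.
With the tool pointing down it reaches from about 0.35 to 0.85 m from the base axis. Payload 8.1 kg.
Tool frame: the origin (TCP) lies on the centre line of the jaws, within the pads' length; the fingertips stand robot.tips_ahead ahead of it and the grasp point (between the pads) lies 6 mm ahead of it (robot.tips_ahead is the distance from the TCP to the fingertips, in m); z points along the fingers, y is the line along which they close (so a half turn about z gives the same grasp; the last joint's range is limited). The gripper opens to 93 mm and grips with 3 to 60 N. Pads are 15 mm wide; open, the fingers measure 128 mm over their backs; the gripper's body (75 mm by 188 mm) begins 65 mm behind the grasp point.
Start: joints at [1.183, 0.13, 1.488, -0, 1.523, -0.085], TCP at [0.179, 0.573, 0.244] pointing down, gripper open.
Joint ranges: [-2.96, 2.96], [-0.89, 2.26], [0.02, 2.5], [-1.34, 4.48], [0, 2.73], [-2.66, 2.66]. Speed limits (rad/s): [2.39, 2.39, 2.79, 3.14, 3.14, 3.14].

### API

Orientations are given as a rotation vector (axis times angle).
In Python, from plant import robot gives the robot as it stands.
- The arm moves only by the tool apply_moves, never from a script. Its arguments are lists of equal length, an entry for each row: "delta_pos": the shift along the tool's x, y, z in cm, a list of three; "twist": the turn about the tool's z in rad. A call has 1 to 8 rows; each row shifts and turns the commanded pose from where the row before left it, along the tool's axes as they then stand; what a row does not reach is not made up. A row lasts 1/8 s, in which the tool goes at most 62.5 mm and 10.7 degrees, less where a joint would pass 70% of its speed; a pose out of reach is approached as far as the arm can. A call with a gripper value outside its range is refused whole. "gripper" is the finger opening in cm, from 0 to 9.3, set as the call begins (left out, the last holds). The fingers move at their own pace and stop on an object; "squeeze" is the grip in N (left out, the last holds). Time passes only in rows, so rows that do not move let the fingers close. It gives the time, the measured TCP pose, the force, the opening and the grip force at its end, in the units of the state.
- robot.read_state(): the state, without advancing time (a new reading comes with each control period).
- robot.read_camera(name): name is "scene" or "side" or "wrist"; returns a dict with "frame" (384x512x3 uint8, red, green, blue), "vertical_fov" (degrees; the focal length in pixels is half the picture's height over the tangent of half this angle, whatever the lens; pixels are square), "cx", "cy" (the principal point, pixels), "k1" (the pictures are not rectified: a ray, as slopes to the right and down, at radius r is drawn at 1 + k1 r^2 times it, then the intrinsics apply), "R" (3x3) and "t" (3): a world point X has camera coordinates R X + t. Camera axes: x right, y down, z forward; pixel columns grow to the right and rows downward; lengths in m; the calibration is good to about 2 mm. A picture is of the moment at which its call begins. There is no depth.
- robot.close_job(): hands the job in; it is judged then, once.
The state is a dict: "t": time; "q": joint angles; "dq": joint speeds; "joint_torque": joint torques, N m; "tool_pos": TCP position; "orientation": TCP orientation; "force": force on the tool from outside, world axes, zero at the start; "wrist_torque": the same for the moment, N m; "opening": finger opening in m; "gripper_force": force on a finger pad.
Only numpy, scipy, OpenCV 4.12 (cv2) and the standard library are available. Lean on these libraries where they do the work, as an engineer would, in place of code of your own. Each camera call takes 0.05 s, during which the arm holds its last target. There are 200 camera calls.

## Working session

There is one attempt and no reset: what is moved stays moved. The work goes in short steps, Python scripts to look and compute and a tool call to move; the robot and the scene stay as the last step left them, time stands still between calls to the robot, and variables do not carry over. Pictures are saved under pics/ and viewed, at most 10 in all, crops included, and the job is handed in when it is done.

Besides the shell and the picture viewer there is one more tool, called after "Request:" in YAML: its name, and indented under it one key for each argument. apply_moves: Moves the arm, as the interface text tells. Its arguments: {"type":"object","properties":{"delta_pos":{"type":"array"},"twist":{"type":"array"},"gripper":{"type":"number"},"squeeze":{"type":"number"}},"required":["delta_pos","twist"]}

```bash
mkdir -p pics; ls
cat > h.py <<'E'
import numpy as np,cv2
from plant import robot
def grab(n):
    c=robot.read_camera(n); np.savez(f'pics/{n}.npz',**c); return c
def load(n): return dict(np.load(f'pics/{n}.npz'))
def K(c):
    f=c['frame'].shape[0]/2/np.tan(np.radians(float(c['vertical_fov']))/2)
    return np.array([[f,0,float(c['cx'])],[0,f,float(c['cy'])],[0,0,1]])
def ray(c,uv):
    s=((np.array(uv,float)-[float(c['cx']),float(c['cy'])])/K(c)[0,0]); k=float(c['k1']); u=s.copy()
    for _ in range(30): u=s/(1+k*(u@u))
    d=c['R'].T@np.array([u[0],u[1],1]); return -c['R'].T@c['t'],d/np.linalg.norm(d)
def onz(c,uv,z):
    o,d=ray(c,uv); return o+d*(z-o[2])/d[2]
def proj(c,X):
    p=c['R']@np.array(X,float)+c['t']; u=p[:2]/p[2]; u=u*(1+float(c['k1'])*(u@u))
    return u*K(c)[0,0]+[float(c['cx']),float(c['cy'])]
E
python3 - <<'E'
from h import *
for n in ('scene','side','wrist'):
    c=grab(n); cv2.imwrite(f'pics/{n}.png',c['frame'][:,:,::-1]); print(n,c['vertical_fov'],c['k1'],-c['R'].T@c['t'])
a=np.hstack([load('scene')['frame'],load('side')['frame']]);cv2.imwrite('pics/both.png',cv2.resize(a[:,:,::-1],(800,300),interpolation=cv2.INTER_AREA))
print(robot.read_state(),robot.tips_ahead)
E
```

```text
pics
scene 43.878167253963426 -0.20140646616250155 [ 1.2245213  -0.3627999   1.00274981]
side 57.64474414669013 -0.0030214186501928515 [ 0.53667388 -0.64205135  0.79199868]
wrist 64.92051796076507 -0.07631524095152625 [0.10871445 0.59376026 0.38311521]
{'t': 0.15, 'q': array([ 1.18260091e+00,  1.31000620e-01,  1.48901594e+00,  1.53065863e-06,
        1.52301765e+00, -8.54033042e-02]), 'dq': array([-0.00033055, -0.00305299, -0.00207376, -0.00226583,  0.00167799,
        0.00095733]), 'joint_torque': array([ 1.20641016e-03, -5.60474432e+01, -4.92335165e+01,  7.69142713e-02,
        3.04847443e-02, -1.32408941e-04]), 'tool_pos': array([0.17873813, 0.57233474, 0.24282792]), 'orientation': array([-4.73758641e-01, -3.10532096e+00,  2.20039549e-03]), 'force': array([-0.334712  ,  0.12782263,  0.09363609]), 'wrist_torque': array([-0.00868065, -0.0029677 ,  0.03927802]), 'gripper_force': 0.0, 'opening': 0.09283557646298277} 0.025
```

View pics/scene.png

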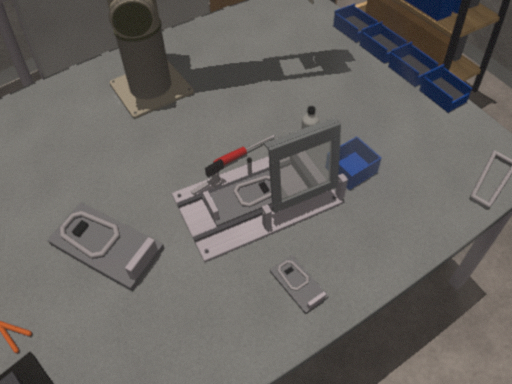

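View pics/side.png

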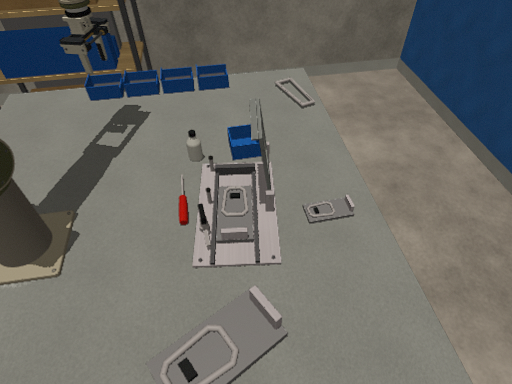

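Three carriage look-alikes are visible. The large one is at scene (105,245) and the small one at (298,284). The middle-sized one is in the fixture at scene (240,195) and side (235,203), and that is the one meant. The fixture's +y points away from the side camera, and the hinge is on the right. Next I'll take close crops.

Run:
```python
from h import *
for n,(x,y,w,h) in {'scene':(165,95,220,165),'side':(175,95,115,180)}.items():
    k=3.6 if n=='scene' else 3.3
    if n=='side': x,y,w,h=175,140,120,130;k=4.6
    im=cv2.resize(load(n)['frame'][y:y+h,x:x+w,::-1],None,fx=k,fy=k,interpolation=cv2.INTER_CUBIC)
    im=cv2.convertScaleAbs(im,alpha=1.4)
    for g in range(0,max(w,h),20):
        cv2.putText(im,str(x+g),(int(g*k),10),0,.35,(0,255,255));cv2.putText(im,str(y+g),(0,int(g*k)+4),0,.35,(0,255,255))
        cv2.line(im,(int(g*k),12),(int(g*k),18),(0,255,255));
    cv2.imwrite(f'pics/{n}_c.png',im);print(im.shape)
```

```text
(594, 792, 3)
(598, 552, 3)
```

View pics/scene_c.png

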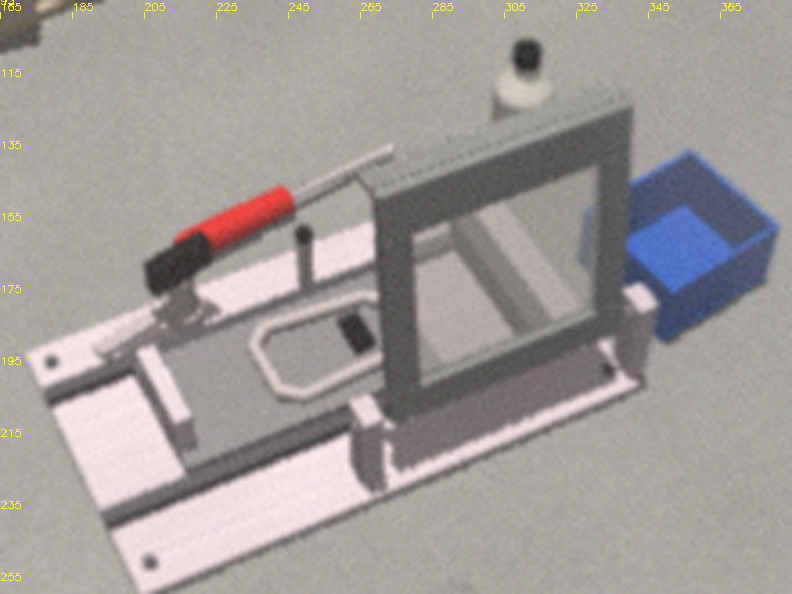

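View pics/side_c.png

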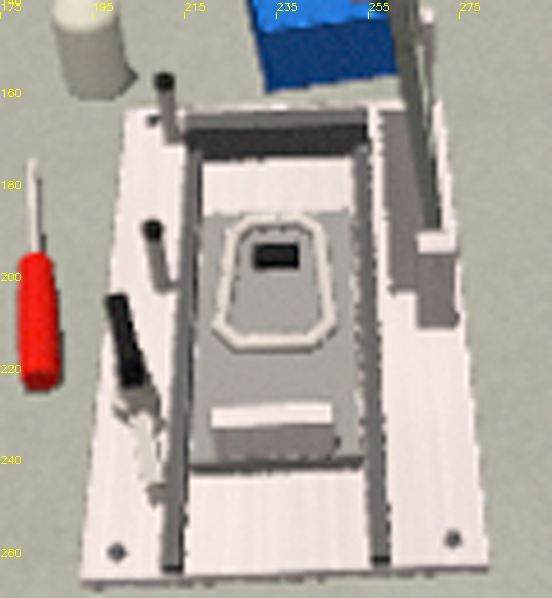

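The crops confirm the choice, a carriage between rails with the push block at its -y end. Plate corners at z 12 read:
- Side: (192,266), (281,263), (202,163) and (272,162)
- Scene: (173,193), (205,260) and (343,202)

The knob is black, around side (202,213). Next I'll solve the fixture pose.

```bash
cat > fit.py <<'E'
from h import *
from scipy.optimize import least_squares
def cp(p,k,x,y): return (np.array(p,float)+.5)/k-.5+[x,y]
S=lambda a,b:cp((a,b),4.6,175,140)
C=lambda a,b:cp((a,b),3.6,165,95)
s=load('side');c=load('scene')
obs=[(s,S(80,578),(-110,-250,12)),(s,S(490,568),(120,-250,12)),(s,S(127,108),(-110,140,12)),
(c,C(143,594),(120,-250,12)),(c,C(27,352),(-110,-250,12)),(c,C(643,383),(120,140,12)),
(s,S(165,80),(-75,105,70)),(s,S(152,229),(-75,-35,70)),(c,C(304,233),(-75,-35,70))]
def T(p,X):
    X=np.array(X)/1000;a=p[2];return np.array([p[0]+X[0]*np.cos(a)-X[1]*np.sin(a),p[1]+X[0]*np.sin(a)+X[1]*np.cos(a),X[2]])
r=least_squares(lambda p:np.concatenate([proj(k,T(p,X))-uv for k,uv,X in obs]),[.5,0,0.],loss='soft_l1')
P=r.x
def inv(w): 
    d=w-np.array([P[0],P[1],0]);a=P[2];return np.round(1000*np.array([d[0]*np.cos(a)+d[1]*np.sin(a),-d[0]*np.sin(a)+d[1]*np.cos(a),d[2]]),1)
E
python3 - <<'E'
from fit import *
print(P,np.round(r.fun.reshape(-1,2),1))
print('block top front edge',[inv(onz(s,S(*q),.062)) for q in((211,427),(332,425))],inv(onz(c,C(178,430),.062)))
print('carriage end z28',[inv(onz(s,S(*q),.028)) for q in((190,460),(362,458))])
print('knob top ends z89',[inv(onz(s,S(*q),.089)) for q in((116,297),(121,362))],'low end z59',inv(onz(s,S(133,388),.059)))
print('arm tip z36',inv(onz(s,S(158,495),.036)), inv(onz(c,C(103,352),.036)))
for y in(-40,110):pass
print('guard top corners, depth from y plane')
for uv,y in((C(372,190),-55),(C(630,105),125)):
    o,d=ray(c,uv);oo=inv(o);dd=inv(o+d)-oo;k=(y-oo[1])/dd[1];w=oo+k*dd;print(w,np.arctan2(w[2]-75,100-w[0]))
print([T(P,X) for X in((0,-200,47),(-85,-130,76),(-75,35,70),(100,35,75))])
E
```

```text
[ 0.58312789  0.09015655 -0.12457309] [[ 0.5 -0.4]
 [ 0.8 -2. ]
 [ 0.3 -0.4]
 [-1.1  0.1]
 [-1.5 -0.4]
 [-1.1 -0.2]
 [ 0.1 -1. ]
 [ 0.5 -1.2]
 [-0.6 -0.8]]
block top front edge [array([ -35.8, -187.8,   62. ]), array([  32.2, -189.9,   62. ])] [  43. -184.   62.]
carriage end z28 [array([ -51. , -185.5,   28. ]), array([  48.5, -189.1,   28. ])]
knob top ends z89 [array([ -91. , -111.5,   89. ]), array([ -84.7, -160.3,   89. ])] low end z59 [ -82.  -155.5   59. ]
arm tip z36 [ -67.  -214.3   36. ] [ -62.4 -200.5   36. ]
guard top corners, depth from y plane
[ 76.24193963 -55.         265.94264611] 1.4470074145511822
[ 77.34675439 125.         258.43833333] 1.4479259828398798
[array([ 0.55827766, -0.10829361,  0.047     ]), array([ 0.48263392, -0.02827471,  0.076     ]), array([0.51305787, 0.13420416, 0.07      ]), array([0.68670176, 0.11246021, 0.075     ])]
```

```bash
cat > go.py <<'E'
# usage: go.py fx fy tipz(mm): shift to get the fingertips there, tool axes, cm
import sys
from fit import *
from scipy.spatial.transform import Rotation as Ro
st=robot.read_state(); R=Ro.from_rotvec(st['orientation']).as_matrix()
tip=st['tool_pos']+R[:,2]*robot.tips_ahead
print('tip F',inv(tip),'yaw tool-y in F',round(np.arctan2(R[1,1],R[0,1])-P[2],3),'z',R[:,2].round(3),'F',st['force'].round(1),'t',round(st['t'],2),'open',st['opening'],'q',st['q'].round(2))
if len(sys.argv)>3:
    w=T(P,[float(v) for v in sys.argv[1:4]]); print('delta cm',(R.T@(w-tip)*100).round(2))
E
echo
```

```text
(no output)
```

Request:
apply_moves:
  delta_pos:
    - [0,0,0]
    - [0,0,0]
    - [0,0,0]
    - [0,0,0]
    - [0,0,0]
    - [0,0,0]
    - [0,0,0]
    - [0,0,0]
  twist: [0.174,0.174,0.174,0.174,0.174,0.174,0.174,0.175]
  gripper: 0

```text
t: 1.15
tool_pos: [0.1788, 0.5725, 0.2432]
orientation: [2.362, 2.071, -0.001]
force: [0.7, -0.5, 1.2]
opening: 0.0176
gripper_force: 0.0
```

```bash
python3 go.py 0 -225 200
```

```text
tip F [-461.1  428.4  218.2] yaw tool-y in F -0.006 z [-0.    -0.001 -1.   ] F [ 0.7 -0.5  1.2] t 1.15 open 0.017637796087901014 q [1.18 0.13 1.49 0.   1.52 1.31]
delta cm [-65.05  46.52   1.86]
```

Request:
apply_moves:
  delta_pos:
    - [-4,2.9,0]
    - [-4,2.9,0]
    - [-4,2.9,0]
    - [-4,2.9,0]
    - [-4,2.9,0]
    - [-4,2.9,0]
    - [-4,2.9,0]
    - [-4,2.9,0]
  twist: [0,0,0,0,0,0,0,0]

```text
t: 2.15
tool_pos: [0.3696, 0.2248, 0.2435]
orientation: [2.356, 2.079, 0.0]
force: [0.8, -0.3, 0.0]
opening: 0.0004
gripper_force: 0.0
```

Request:
apply_moves:
  delta_pos:
    - [-4,2.9,0]
    - [-4,2.9,0]
    - [-4,2.9,0]
    - [-4,2.9,0]
    - [-4,2.9,0]
    - [-4,2.9,0]
    - [-4,2.9,0]
    - [0,0,0]
  twist: [0,0,0,0,0,0,0,0]

```text
t: 3.15
tool_pos: [0.5362, -0.0796, 0.2428]
orientation: [-2.359, -2.074, 0.002]
force: [0.0, 0.6, 0.4]
opening: 0.0008
gripper_force: 0.0
```

```bash
python3 go.py 0 -215 38
```

```text
tip F [ -25.5 -174.3  217.8] yaw tool-y in F -0.004 z [-0.001 -0.    -1.   ] F [0.  0.6 0.4] t 3.15 open 0.0007978886852534296 q [-0.24 -0.02  1.65 -0.    1.52 -0.11]
delta cm [-4.05  2.59 17.98]
```

Request:
apply_moves:
  delta_pos:
    - [-2,1.3,3]
    - [-2,1.3,3]
    - [0,0,3]
    - [0,0,3]
    - [0,0,3]
    - [0,0,3]
    - [0,0,0]
    - [0,0,0]
  twist: [0,0,0,0,0,0,0,0]

```text
t: 4.15
tool_pos: [0.557, -0.1194, 0.0648]
orientation: [2.355, 2.078, 0.001]
force: [-0.8, -0.1, 1.0]
opening: 0.0006
gripper_force: 0.0
```

```bash
python3 go.py 0 -130 38
python3 - <<'E'
from h import *
c=grab('side');x,y,w,h=170,130,130,150
cv2.imwrite('pics/s2.png',cv2.convertScaleAbs(cv2.resize(c['frame'][y:y+h,x:x+w,::-1],None,fx=3.8,fy=3.8,interpolation=cv2.INTER_CUBIC),alpha=1.3))
E
```

```text
tip F [ 1.000e-01 -2.112e+02  3.980e+01] yaw tool-y in F 0.0 z [ 0.001 -0.    -1.   ] F [-0.8 -0.1  1. ] t 4.15 open 0.0005976198235642657 q [-0.3   0.21  1.74  0.    1.19 -0.18]
delta cm [ 8.12 -0.01  0.18]
```

View pics/s2.png

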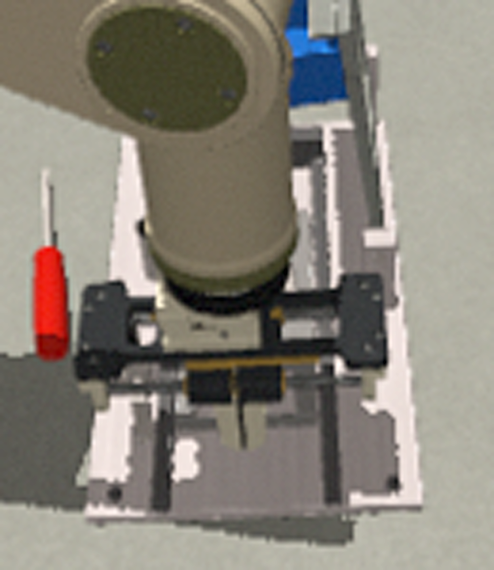

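The closed fingers, crop (240,430), stand centred behind the push block and clear of the knob. I'll push now.

Request:
apply_moves:
  delta_pos:
    - [0.6,0,0.1]
    - [0.5,0,0]
    - [0.5,0,0]
    - [0.5,0,0]
    - [0.7,0,0]
    - [0.8,0,0]
    - [0.8,0,0]
    - [0.8,0,0]
  twist: [0,0,0,0,0,0,0,0]

```text
t: 5.2
tool_pos: [0.5632, -0.0677, 0.0627]
orientation: [2.356, 2.078, 0.0]
force: [-0.1, -3.7, 2.1]
opening: 0.0005
gripper_force: 1.4
```

Request:
apply_moves:
  delta_pos:
    - [0.7,0,0]
    - [0.5,0,0]
    - [0.5,0,0]
    - [0.4,0,0]
    - [0.3,0,0]
    - [0.2,0,0]
    - [0.1,0,0]
    - [0,0,0]
  twist: [0,0,0,0,0,0,0,0]

```text
t: 6.2
tool_pos: [0.5663, -0.0412, 0.0626]
orientation: [-2.356, -2.078, -0.0]
force: [-0.2, -1.7, -0.1]
opening: 0.0006
gripper_force: 0.7
```

```bash
python3 go.py 0 -130 38
```

```text
tip F [  -0.3 -132.5   37.6] yaw tool-y in F -0.0 z [-0.  0. -1.] F [-0.2 -1.7 -0.1] t 6.2 open 0.0005741407174366368 q [-0.16  0.21  1.75  0.    1.19 -0.04]
delta cm [ 0.25  0.03 -0.04]
```

Request:
apply_moves:
  delta_pos:
    - [0.1,0,0]
    - [0.1,0,0]
    - [0.1,0,0]
    - [0,0,0]
  twist: [0,0,0,0]

```text
t: 6.7
tool_pos: [0.5667, -0.0382, 0.0625]
orientation: [-2.356, -2.078, 0.0]
force: [0.7, -1.6, 0.3]
opening: 0.0006
gripper_force: 0.7
```

Request:
apply_moves:
  delta_pos:
    - [0.1,0,0]
    - [0.1,0,0]
    - [0,0,0]
  twist: [0,0,0]

```text
t: 7.08
tool_pos: [0.5668, -0.0369, 0.0625]
orientation: [2.356, 2.078, -0.001]
force: [-1.0, -4.9, 0.5]
opening: 0.0
gripper_force: 2.5
```

Request:
apply_moves:
  delta_pos:
    - [0.1,0,0]
    - [0.1,0,0]
    - [0,0,0]
  twist: [0,0,0]

```text
t: 7.45
tool_pos: [0.5667, -0.0368, 0.0626]
orientation: [2.355, 2.077, -0.005]
force: [-3.1, -13.4, 0.9]
opening: 0.0005
gripper_force: 6.8
```

Request:
apply_moves:
  delta_pos:
    - [0.1,0,0]
    - [0.1,0,0]
    - [0,0,0]
  twist: [0,0,0]

```text
t: 7.82
tool_pos: [0.5667, -0.0366, 0.0627]
orientation: [2.354, 2.075, -0.008]
force: [-4.8, -22.4, 1.9]
opening: 0.0004
gripper_force: 11.2
```

The carriage is home, with a firm 22 N and no further motion. I'll back off, rise and go above the knob.

Request:
apply_moves:
  delta_pos:
    - [-0.5,0,0]
    - [-1.0,0,0]
    - [-1,0,-1]
    - [0,0,-3]
    - [0,0,-4]
    - [0,0,-4]
    - [0,0,-2]
    - [0,0,0]
  twist: [0,0,0,0,0,0,0,0]
  gripper: 5.5

```text
t: 8.82
tool_pos: [0.5654, -0.0575, 0.2044]
orientation: [2.354, 2.077, 0.003]
force: [-0.9, -0.3, -0.5]
opening: 0.0552
gripper_force: 0.0
```

```bash
python3 go.py -85 -130 170
python3 - <<'E'
from fit import *
c=grab('wrist');im=c['frame'][:,:,::-1].copy()
cv2.imwrite('pics/w1.png',cv2.convertScaleAbs(im,alpha=1.3))
print([proj(c,T(P,X)).round() for X in((-85,-130,89),(0,-120,62),(-110,-250,12))])
E
```

```text
tip F [   0.8 -148.8  179.4] yaw tool-y in F -0.0 z [ 0.003 -0.001 -1.   ] F [-0.9 -0.3 -0.5] t 8.82 open 0.05520619169048682 q [-0.19  0.06  1.63  0.    1.44 -0.07]
delta cm [ 1.87 -8.59  0.91]
[array([156., 172.]), array([253., 156.]), array([164., 255.])]
```

View pics/w1.png

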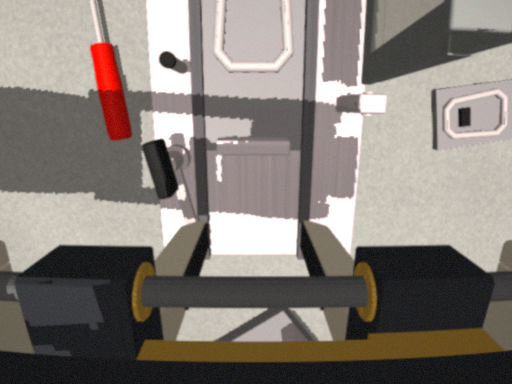

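The wrist view shows the carriage home (push block at about (253,147)) and the black knob at about (160,169), tilted. I'll measure the knob's angle.

Run:
```python
from fit import *
c=load('wrist');f=c['frame'][130:205,135:185].astype(int)
m=(f.max(2)<45).astype(np.uint8);n,l,st,ce=cv2.connectedComponentsWithStats(m)
i=1+np.argmax(st[1:,4]);q=np.argwhere(l==i)[:,::-1].astype(np.float32);print(st[i])
b=cv2.boxPoints(cv2.minAreaRect(q))+[135,130];print(b)
W=[inv(onz(c,p,.089)) for p in b];print(W)
for k in range(4):
    d=W[(k+1)%4]-W[k]; print(np.hypot(*d[:2]),np.arctan2(d[0],-d[1]))
```

```text
[   8   10   34   58 1091]
[[142.26124954 144.57266426]
 [163.1920433  138.202425  ]
 [179.783741   192.71799469]
 [158.85294724 199.08823395]]
[array([ -94.7, -105.9,   89. ]), array([ -76.2, -100.7,   89. ]), array([ -65. , -148.6,   89. ]), array([ -84.2, -154.5,   89. ])]
19.216919628285904 1.8448072343967359
49.19197088956692 0.22969385748856513
20.086064821163955 -1.2726634274032047
49.72132339348983 -2.9288136919593173
```

Request:
apply_moves:
  delta_pos:
    - [0.5,-2,0.2]
    - [0.5,-2.2,0.2]
    - [0.5,-2.2,0.2]
    - [0.4,-2.2,0.3]
    - [0,0,0]
    - [0,0,2]
    - [0,0,3]
    - [0,0,0]
  twist: [0,0,0,0,-0.115,-0.115,0,0]

```text
t: 9.88
tool_pos: [0.478, -0.0271, 0.1391]
orientation: [-2.097, -2.329, 0.007]
force: [-0.3, -0.2, 0.5]
opening: 0.0552
gripper_force: 0.0
```

```bash
python3 go.py -85 -130 59
```

```text
tip F [ -89.9 -129.4  114.1] yaw tool-y in F 0.229 z [-0.009  0.001 -1.   ] F [-0.3 -0.2  0.5] t 9.88 open 0.05520931745214941 q [-0.16 -0.12  1.93  0.    1.34 -0.27]
delta cm [-0.18  0.51  5.5 ]
```

Request:
apply_moves:
  delta_pos:
    - [0,0.25,1.5]
    - [0,0.1,1.5]
    - [0,0,1.3]
    - [0,0,1.1]
    - [0,0,0]
  twist: [0,0,0,0,0]

```text
t: 10.5
tool_pos: [0.4841, -0.0272, 0.0885]
orientation: [-2.101, -2.334, 0.002]
force: [-0.2, 0.8, 0.5]
opening: 0.0549
gripper_force: 0.0
```

```bash
python3 go.py -85 -130 59
```

```text
tip F [ -83.8 -128.7   63.5] yaw tool-y in F 0.23 z [-0.002  0.    -1.   ] F [-0.2  0.8  0.5] t 10.5 open 0.05487649842131364 q [-0.16 -0.05  1.96 -0.    1.23 -0.27]
delta cm [-0.09 -0.15  0.45]
```

Request:
apply_moves:
  delta_pos:
    - [0,0,0]
    - [0,0,0]
    - [0,0,0]
    - [0,0,0]
    - [0,0,0]
    - [0,0,0]
  twist: [0,0,0,0,0,0]
  gripper: 0.8
  squeeze: 12

```text
t: 11.25
tool_pos: [0.4837, -0.0275, 0.0896]
orientation: [-2.101, -2.333, 0.003]
force: [-6.5, -1.5, 6.2]
opening: 0.014
gripper_force: 12.0
```

```bash
python3 go.py -85 -130 59
```

```text
tip F [ -84.1 -129.1   64.6] yaw tool-y in F 0.23 z [-0.003 -0.    -1.   ] F [-6.5 -1.5  6.2] t 11.25 open 0.01397013023319345 q [-0.16 -0.05  1.96 -0.    1.23 -0.27]
delta cm [-0.07 -0.1   0.56]
```

Request:
apply_moves:
  delta_pos:
    - [-0.05,-0.15,0]
    - [0,0,0]
    - [0,0,0]
    - [0,0,0]
    - [0,0,0]
    - [0,0,0]
    - [0,0,0]
    - [0,0,0]
  twist: [0,-0.06,-0.1,-0.1,-0.1,-0.1,-0.1,-0.1]

```text
t: 12.25
tool_pos: [0.4837, -0.0275, 0.0897]
orientation: [1.227, 2.892, 0.002]
force: [0.5, 3.0, 0.2]
opening: 0.014
gripper_force: 12.0
```

Request:
apply_moves:
  delta_pos:
    - [0,0,0]
    - [0,0,0]
    - [0,0,0]
    - [0,0,0]
    - [0,0,0]
    - [0,0,0]
    - [0,0,0]
    - [0,0,0]
  twist: [-0.1,-0.1,-0.08,-0.07,-0.06,-0.05,-0.04,0]

```text
t: 13.25
tool_pos: [0.4837, -0.0274, 0.0897]
orientation: [0.479, 3.104, 0.002]
force: [1.7, 5.4, -0.6]
opening: 0.014
gripper_force: 12.0
```

```bash
python3 go.py -85 -130 59; python3 -c "
from h import *;print(robot.read_state()['wrist_torque'])"
```

```text
tip F [ -84.  -129.    64.7] yaw tool-y in F 1.389 z [ 0.001  0.001 -1.   ] F [ 1.7  5.4 -0.6] t 13.25 open 0.013953588383598142 q [-0.16 -0.05  1.97  0.    1.23 -1.43]
delta cm [ 0.08 -0.12  0.57]
[ 0.77598845 -0.23487548  0.05460647]
```

Request:
apply_moves:
  delta_pos:
    - [0,0,0]
    - [0,0,0]
    - [0,0,0]
    - [0,0,0]
  twist: [-0.03,-0.03,-0.02,0]

```text
t: 13.75
tool_pos: [0.4837, -0.0274, 0.0897]
orientation: [0.355, 3.121, 0.002]
force: [2.3, 5.0, -0.3]
opening: 0.0137
gripper_force: 12.1
```

```bash
python3 go.py; python3 -c "
from h import *;print(robot.read_state()['wrist_torque'])"
```

```text
tip F [ -84.  -129.    64.7] yaw tool-y in F 1.469 z [ 0.001  0.001 -1.   ] F [ 2.3  5.  -0.3] t 13.75 open 0.013730961455443618 q [-0.16 -0.05  1.97  0.    1.23 -1.51]
[ 0.89728658 -0.29749329 -0.22326785]
```

Request:
apply_moves:
  delta_pos:
    - [0,0,0]
    - [0,0,0]
    - [0,0,0]
  twist: [-0.03,-0.02,0]

```text
t: 14.12
tool_pos: [0.484, -0.0275, 0.0897]
orientation: [0.277, 3.128, 0.002]
force: [3.0, 6.1, -2.6]
opening: 0.0144
gripper_force: 12.5
```

```bash
python3 go.py; python3 -c "
from h import *;print(robot.read_state()['wrist_torque'])"
```

```text
tip F [ -83.7 -129.    64.7] yaw tool-y in F 1.519 z [ 0.001  0.001 -1.   ] F [ 3.   6.1 -2.6] t 14.12 open 0.014380150625588237 q [-0.16 -0.05  1.97  0.    1.23 -1.56]
[ 0.84476376 -0.57821127 -0.25834986]
```

Request:
apply_moves:
  delta_pos:
    - [0,0,0]
    - [0,0,0]
    - [0,0,-1]
    - [0,0,-3]
    - [0,0,-4]
    - [0,0,-5]
    - [0,0,-5]
    - [0,0,-5]
  twist: [0.03,0,0,0,0,0,0,0]
  gripper: 3.5

```text
t: 15.12
tool_pos: [0.4831, -0.0281, 0.3222]
orientation: [0.323, 3.124, -0.0]
force: [0.8, 0.2, 0.3]
opening: 0.0349
gripper_force: 0.0
```

```bash
python3 go.py 125 35 310
python3 - <<'E'
from fit import *
c=grab('wrist');im=c['frame'][:,:,::-1].copy()
cv2.imwrite('pics/w2.png',cv2.convertScaleAbs(im,alpha=1.3))
E
```

```text
tip F [ -84.5 -129.8  297.2] yaw tool-y in F 1.489 z [ 0.001 -0.    -1.   ] F [0.8 0.2 0.3] t 15.12 open 0.034911974807230774 q [-0.16 -0.21  1.68 -0.    1.67 -1.53]
delta cm [-19.55  18.12  -1.26]
```

View pics/w2.png

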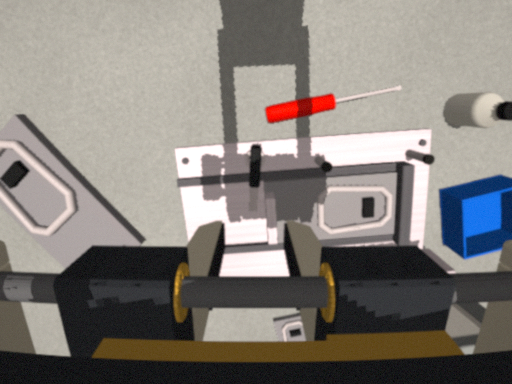

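The knob at (255,165) now lies across, pointing over the rail, consistent with about 1.45 rad. The bottle, bin and screwdriver are undisturbed. Next I'll go over the guard to its outer side.

Request:
apply_moves:
  delta_pos:
    - [0,0,-2]
    - [-3,2.8,0]
    - [-3.3,3.1,0]
    - [-3.3,3.1,0]
    - [-3.3,3.1,0]
    - [-3.3,3.1,0]
    - [-3.3,2.9,0]
    - [0,0,0]
  twist: [0,0,0,0,0,0,0,-0.08]
  gripper: 0

```text
t: 16.18
tool_pos: [0.7121, 0.111, 0.3343]
orientation: [-0.192, -3.128, 0.001]
force: [-0.6, -0.9, -0.2]
opening: 0.0004
gripper_force: 0.0
```

```bash
python3 go.py 125 35 240
python3 - <<'E'
from fit import *
c=grab('side')
x,y,w,h=170,20,180,190
cv2.imwrite('pics/s3.png',cv2.convertScaleAbs(cv2.resize(c['frame'][y:y+h,x:x+w,::-1],None,fx=3,fy=3,interpolation=cv2.INTER_CUBIC),alpha=1.3))
E
```

```text
tip F [125.2  36.6 309.3] yaw tool-y in F 1.573 z [-0.007 -0.    -1.   ] F [-0.6 -0.9 -0.2] t 16.18 open 0.0003835111415327054 q [ 0.08  0.47  0.92  0.    1.76 -1.36]
delta cm [-0.03 -0.16  6.93]
```

View pics/s3.png

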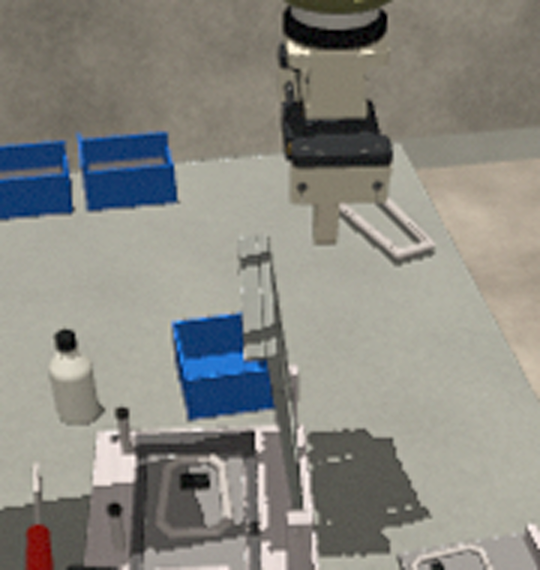

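The finger at crop (325,240) is clear on the outer side of the guard. I'll descend and approach.

Request:
apply_moves:
  delta_pos:
    - [0,0,2]
    - [0,0,3]
    - [0,0,1.6]
    - [1,0,0]
    - [0.6,0,0]
    - [0.4,0,0]
    - [0.3,0,0]
    - [0,0,0]
  twist: [0,0,0,0,0,0,0,0]

```text
t: 17.23
tool_pos: [0.6885, 0.1123, 0.2743]
orientation: [0.197, 3.135, 0.0]
force: [-0.3, -0.0, -0.6]
opening: 0.0006
gripper_force: 0.0
```

```bash
python3 go.py
python3 - <<'E'
import numpy as np
a=np.r_[1.42,np.arange(1.38,-.01,-.04)]
x=109-170*np.cos(a)+5*np.sin(a);z=75+170*np.sin(a)+5*np.cos(a)
print(x[0],z[0])
for i in range(1,len(a)): print(i,a[i].round(2),[round((x[i-1]-x[i])/10,2),0,round((z[i-1]-z[i])/10,2)],x[i].round(),z[i].round())
E
```

```text
tip F [101.8  35.1 249.3] yaw tool-y in F 1.57 z [ 0.001  0.    -1.   ] F [-0.3 -0.  -0.6] t 17.23 open 0.0006051651830636268 q [ 0.09  0.39  1.13 -0.    1.62 -1.36]
88.404928929272 243.82192703435078
1 1.38 [np.float64(0.67), 0, np.float64(0.1)] 82.0 243.0
2 1.34 [np.float64(0.67), 0, np.float64(0.12)] 75.0 242.0
3 1.3 [np.float64(0.66), 0, np.float64(0.15)] 68.0 240.0
4 1.26 [np.float64(0.66), 0, np.float64(0.18)] 62.0 238.0
5 1.22 [np.float64(0.65), 0, np.float64(0.2)] 55.0 236.0
6 1.18 [np.float64(0.64), 0, np.float64(0.23)] 49.0 234.0
7 1.14 [np.float64(0.63), 0, np.float64(0.25)] 43.0 232.0
8 1.1 [np.float64(0.62), 0, np.float64(0.28)] 36.0 229.0
9 1.06 [np.float64(0.61), 0, np.float64(0.3)] 30.0 226.0
10 1.02 [np.float64(0.6), 0, np.float64(0.33)] 24.0 222.0
11 0.98 [np.float64(0.58), 0, np.float64(0.35)] 18.0 219.0
12 0.94 [np.float64(0.57), 0, np.float64(0.37)] 13.0 215.0
13 0.9 [np.float64(0.55), 0, np.float64(0.4)] 7.0 211.0
14 0.86 [np.float64(0.54), 0, np.float64(0.42)] 2.0 207.0
15 0.82 [np.float64(0.52), 0, np.float64(0.44)] -3.0 203.0
16 0.78 [np.float64(0.5), 0, np.f
[... 454 characters left out ...]
loat64(0.33), 0, np.float64(0.59)] -41.0 155.0
25 0.42 [np.float64(0.31), 0, np.float64(0.61)] -44.0 149.0
26 0.38 [np.float64(0.28), 0, np.float64(0.62)] -47.0 143.0
27 0.34 [np.float64(0.26), 0, np.float64(0.63)] -50.0 136.0
28 0.3 [np.float64(0.23), 0, np.float64(0.64)] -52.0 130.0
29 0.26 [np.float64(0.21), 0, np.float64(0.65)] -54.0 124.0
30 0.22 [np.float64(0.18), 0, np.float64(0.66)] -56.0 117.0
31 0.18 [np.float64(0.15), 0, np.float64(0.66)] -57.0 110.0
32 0.14 [np.float64(0.13), 0, np.float64(0.67)] -59.0 104.0
33 0.1 [np.float64(0.1), 0, np.float64(0.67)] -60.0 97.0
34 0.06 [np.float64(0.07), 0, np.float64(0.68)] -60.0 90.0
35 0.02 [np.float64(0.05), 0, np.float64(0.68)] -61.0 83.0
```

Request:
apply_moves:
  delta_pos:
    - [0.4,0,0.3]
    - [0.4,0,0.2]
    - [0.4,0,0]
    - [0.5,0,0]
    - [0.6,0,0.1]
    - [0.65,0,0.1]
  twist: [0,0,0,0,0,0]

```text
t: 17.98
tool_pos: [0.6589, 0.1159, 0.2666]
orientation: [0.198, 3.135, -0.0]
force: [4.3, -0.6, -1.1]
opening: 0.0003
gripper_force: 1.8
```

```bash
python3 go.py
```

```text
tip F [ 72.   35.  241.6] yaw tool-y in F 1.569 z [ 0. -0. -1.] F [ 4.3 -0.6 -1.1] t 17.98 open 0.000289844940665131 q [ 0.1   0.31  1.24 -0.    1.59 -1.35]
```

Contact at 4.3 N and the guard is moving (a ≈ 1.32). I'll follow the arc at about 0.3 rad/s.

Request:
apply_moves:
  delta_pos:
    - [0.66,0,0.15]
    - [0.66,0,0.18]
    - [0.65,0,0.2]
    - [0.64,0,0.23]
    - [0.63,0,0.25]
    - [0.62,0,0.28]
    - [0.61,0,0.3]
    - [0.6,0,0.33]
  twist: [0,0,0,0,0,0,0,0]

```text
t: 18.98
tool_pos: [0.6086, 0.1224, 0.2473]
orientation: [0.197, 3.135, 0.0]
force: [3.0, -0.7, 1.0]
opening: 0.0009
gripper_force: 1.4
```

```bash
python3 go.py
```

```text
tip F [ 21.2  35.2 222.3] yaw tool-y in F 1.57 z [ 0.  0. -1.] F [ 3.  -0.7  1. ] t 18.98 open 0.0008662983759257902 q [ 0.12  0.18  1.42  0.    1.54 -1.33]
```

Request:
apply_moves:
  delta_pos:
    - [0.58,0,0.35]
    - [0.57,0,0.37]
    - [0.55,0,0.4]
    - [0.54,0,0.42]
    - [0.52,0,0.44]
    - [0.5,0,0.46]
    - [0.48,0,0.48]
    - [0.46,0,0.5]
  twist: [0,0,0,0,0,0,0,0]

```text
t: 19.98
tool_pos: [0.5669, 0.1276, 0.213]
orientation: [-0.198, -3.135, -0.0]
force: [3.0, -0.1, 0.9]
opening: 0.0002
gripper_force: 1.2
```

Request:
apply_moves:
  delta_pos:
    - [0.44,0,0.52]
    - [0.42,0,0.53]
    - [0.4,0,0.55]
    - [0.38,0,0.57]
    - [0.36,0,0.58]
    - [0.33,0,0.59]
    - [0.31,0,0.61]
    - [0.28,0,0.62]
  twist: [0,0,0,0,0,0,0,0]

```text
t: 20.98
tool_pos: [0.5381, 0.1313, 0.1671]
orientation: [-0.197, -3.135, -0.0]
force: [1.9, -1.3, 1.8]
opening: 0.0002
gripper_force: 1.0
```

```bash
python3 go.py
```

```text
tip F [-49.8  35.2 142.1] yaw tool-y in F 1.57 z [-0.  0. -1.] F [ 1.9 -1.3  1.8] t 20.98 open 0.0001880924435643338 q [ 0.15  0.06  1.71  0.    1.38 -1.3 ]
```

Request:
apply_moves:
  delta_pos:
    - [0.2,0,0.58]
    - [0.18,0,0.55]
    - [0.16,0,0.55]
    - [0.14,0,0.55]
    - [0.12,0,0.55]
    - [0.1,0,0.5]
    - [0.08,0,0.5]
    - [0.05,0,0.45]
  twist: [0,0,0,0,0,0,0,0]

```text
t: 21.98
tool_pos: [0.5279, 0.1325, 0.1248]
orientation: [-0.197, -3.135, 0.0]
force: [-1.9, 0.8, 2.8]
opening: 0.0007
gripper_force: 1.0
```

Request:
apply_moves:
  delta_pos:
    - [0,0,0.4]
    - [0,0,0.4]
    - [0,0,0.3]
    - [0,0,0.2]
    - [0,0,0]
  twist: [0,0,0,0,0]

```text
t: 22.6
tool_pos: [0.5281, 0.1325, 0.112]
orientation: [-0.198, -3.135, 0.0]
force: [0.2, -0.1, -0.7]
opening: 0.0008
gripper_force: 0.0
```

```bash
python3 go.py
```

```text
tip F [-59.9  35.2  87. ] yaw tool-y in F 1.57 z [-0. -0. -1.] F [ 0.2 -0.1 -0.7] t 22.6 open 0.0007764876980962655 q [ 0.15  0.08  1.78 -0.    1.27 -1.29]
```

Request:
apply_moves:
  delta_pos:
    - [0,0,0.2]
    - [0,0,0.2]
    - [0,0,0.2]
    - [0,0,0]
  twist: [0,0,0,0]

```text
t: 23.1
tool_pos: [0.528, 0.1325, 0.106]
orientation: [-0.197, -3.135, 0.0]
force: [0.4, -0.5, -0.2]
opening: 0.0005
gripper_force: 0.0
```

Request:
apply_moves:
  delta_pos:
    - [0,0,0.2]
    - [0,0,0.2]
    - [0,0,0]
  twist: [0,0,0]

```text
t: 23.48
tool_pos: [0.5283, 0.1325, 0.1051]
orientation: [0.197, 3.135, -0.0]
force: [-13.1, -2.4, 25.5]
opening: 0.0006
gripper_force: 12.6
```

The guard resists at 25 N with the tip at z 80, which is the fully-down height. I'll release, back off and check.

Request:
apply_moves:
  delta_pos:
    - [0,0,-0.4]
    - [0,0,-1]
    - [0,0,-3]
    - [0,0,-4]
    - [0,0,-5]
    - [2,0,-5]
    - [4,0,-2]
    - [4,0,0]
  twist: [0,0,0,0,0,0,0,0]

```text
t: 24.48
tool_pos: [0.4289, 0.1453, 0.3091]
orientation: [0.198, 3.131, 0.002]
force: [-0.1, -0.3, 0.4]
opening: 0.0
gripper_force: 0.0
```

Run:
```python
from h import *
ims=[]
for n,(x,y,w,h) in {'scene':(165,95,220,165),'side':(175,130,120,140)}.items():
    c=grab(n);ims.append(cv2.resize(c['frame'][y:y+h,x:x+w,::-1],(int(w*420/h),420),interpolation=cv2.INTER_CUBIC))
im=cv2.convertScaleAbs(np.hstack(ims),alpha=1.4)
cv2.imwrite('pics/end.png',cv2.resize(im,None,fx=min(1,800/im.shape[1]),fy=min(1,800/im.shape[1])))
```

```text
(no output)
```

View pics/end.png

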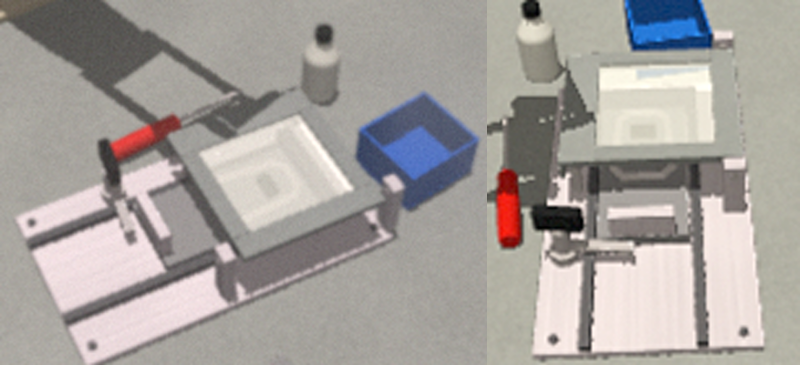

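The picture shows the guard flat on its posts (left part, about (270,175)), the clamp arm across behind the push block (right part, (600,248)), and the loose items where they were.

```bash
python3 -c "
from plant import robot
print(robot.close_job())"
```

```text
the job is handed in; nothing more can be done
None
```

The job is handed in after about 24.5 s of the 69 s: the carriage is home against its stop, then the clamp was turned across to its stop, then the guard was lowered fully onto its posts, and the final pictures show the bin, bottle and screwdriver where they were.

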